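# Zero the rolling mill and open it three clicks

## Task

Set the roller gap on the little rolling mill: turn the dial on its top clockwise (seen from above) until it comes up against its stop, going easy so as not to jam the rollers hard together, then turn it back counter-clockwise three clicks and let go of it. Leave the things lying around on the bench where they are.

Things in the scene. Friction and masses are not known exactly. Their poses are not given: they have to be found in the camera images.
- mill: Hand rolling mill, grey painted frame 160 x 200 mm at the foot, 165 mm high to the flat top of its yoke (84 x 186 mm), bolted to the bench. Origin: centre of its underside; z up; its feed side faces its own -x; a crank with a wooden grip sticks out low on its +y side to 201 mm from the origin, no higher than 90 mm.
- dial_grip (a point): Grip of the dial on top of the mill, on its vertical axis, 215 mm above the bench. An aluminium disc 70 mm wide carries an upright bar 58 mm long, 14 mm thick, 197 to 238 mm above the bench (this point is 23 mm below the bar's top). Axes turn with the dial: x along the bar towards the end with the engraved line, y across its thickness, z up. Clockwise closes the rollers. Grip it firmly (60 N).
- dial_foot (a point): Foot of the dial's fixed dark steel collar (74 mm wide, 24 mm high) on the yoke. 15 clicks per turn (24 degrees each), felt as a torque rising to about 0.2 N m and dropping as a click goes over; let go, the dial settles in a click. The stop lies at a click, in an unseen direction that differs every time, 4 to 8 clicks clockwise of the start; there the torque jumps to about 0.5 N m.
- roller_high (a point): Lowest line of the upper steel roller (52 mm diameter, along the mill's y), mid-length, 96 mm above the bench when the dial rests at its stop; rises 0.1 mm per click (too little to measure). The stop is springy: past where it begins, the torque rises by about 2 N m per rad; 0.37 rad (nearly a click) past it the rollers jam. Let go, the dial returns to the stop's own click.
- roller_low (a point): Top line of the lower steel roller, mid-length, 96 mm above the bench, fixed; axes as the mill's. The roller gap is the height of roller_high over it.
- strip: Loose brass strip 90 x 30 x 5 mm on the bench in front of the mill; origin centre of its underside.
- ringblank: Loose copper ring 32 mm wide, 12 mm high, on the bench by the mill; origin centre of its underside.
- dapblock: Loose steel doming block, 50 mm cube, on the bench beside the mill; origin centre of its underside.
- hammer: Loose hammer lying on the bench to the right; origin at its middle, handle to its -x.
- cup: Loose clear plastic cup 68 mm wide, 40 mm high, to the left; origin centre of its underside.
- brush: Loose brush lying on the bench to the left; origin at its middle, handle to its -x.
- dish: Loose white ceramic dish 80 mm wide, 25 mm high, to the right; origin centre of its underside.

How it is judged:
By the outcome, as a careful person would: the job done as asked, in the order asked, and still so for the second after the job is handed in, with the robot touching nothing.
It also fails if it takes over 72 s, if anything falls off the work surface, if the arm or the gripper's body presses on something with over 40 N, if the wrist force passes 120 N, or if a joint passes its speed limit or range.

## Robot

A 6-joint arm with a two-finger parallel gripper is mounted at the origin on the work surface. World frame = base frame: x ahead of the robot, y to its left, z up, the work surface at z = 0. Lengths are in m, angles in degrees, forces in N, time in s.
With the tool pointing down it reaches from about 0.325 to 0.775 m from the base axis. Payload 5.5 kg.
Tool frame: the origin (TCP) lies between the finger pads; the fingertips stand 8 mm ahead of it and the grasp point (between the pads) lies 11 mm behind it; x points along the fingers, y is the direction in which the jaws open and shut, and the axes are right-handed (so a half turn about x gives the same grasp; the last joint's range is limited). The gripper opens to 88 mm and grips with 3 to 60 N. Pads are 20 mm wide; open, the fingers measure 115 mm over their backs; the gripper's body (75 mm by 178 mm) begins 61 mm behind the grasp point.
Start: joints at [61.266, 5.22, 70.514, -0, 104.267, -3.249], TCP at [0.258, 0.542, 0.197] pointing down, gripper open.
Joint ranges: [-164.24, 164.24], [-49.07, 125.15], [9.68, 141.18], [-86.29, 266.29], [3.28, 154.24], [-151.56, 151.56]. Speed limits (degrees/s): [147.25, 147.25, 172.46, 180, 180, 180].

## Interface

Orientations are given as a 3x3 rotation matrix whose columns are the frame's x, y, z axes.
In Python, from bench import state, camera, close_job gives the robot as it stands.
- The arm moves only by the shell command python3 -m crank 'ROWS'. ROWS is JSON, a list of rows, each an object of numbers: "dx", "dy", "dz": the shift along the world's x, y, z in mm; "twist": the turn about the world's z in degrees; "jaw": the gripper's target within -1 to 1 (fully open at 1, half-way at 0, shut at -1). A call has 1 to 12 rows; each row is the pose to reach, as a shift and turn from the pose commanded when the call began; what a row does not reach only later rows make up. A row lasts 1/8 s, in which the tool goes at most 62.5 mm and 10.7 degrees, less where a joint would pass 70% of its speed; a pose out of reach is approached as far as the arm can. A call with a gripper value outside its range is refused whole. The fingers move at their own pace and stop on an object; the grip force is fixed at half the most. Time passes only in rows, so rows that repeat a pose let the fingers close. It gives the time, the measured TCP pose, the force and the opening at its end, in the units of the state.
- state(): the state, without advancing time (a new reading comes with each control period).
- camera(name): name is "scene" or "top"; returns a dict with "frame" (384x512x3 uint8, blue, green, red), "fx", "fy", "cx", "cy" (pixels), "eye" and "attitude" of the camera in the world. Camera axes: x right, y down, z forward; pixel columns grow to the right and rows downward; lengths in m; the calibration is good to about 2 mm. A picture is of the moment at which its call begins. There is no depth.
- close_job(): hands the job in, once; it reports no verdict.
The state is a dict: "t": time; "joint_pos": joint angles; "dq": joint speeds; "joint_torque": joint torques, N m; "tool_pos": TCP position; "orientation": TCP orientation; "contact_force": force on the tool from outside, world axes, zero at the start; "wrist_torque": the same for the moment, N m; "opening": finger opening in m.
Only numpy, scipy, OpenCV 4.12 (cv2) and the standard library are available. Lean on these libraries where they do the work, as an engineer would, in place of code of your own. Each camera call takes 0.05 s, during which the arm holds its last target.

## Working session

There is one attempt and no reset: what is moved stays moved. The work goes in short steps, Python scripts to look and compute and a shell command to move; the robot and the scene stay as the last step left them, time stands still between calls to the robot, and variables do not carry over. Pictures are saved under pics/ and viewed, and the job is handed in when it is done.

```bash
mkdir -p pics; ls
python3 - <<'E'
from bench import state,camera
import cv2
print(state())
for n in("scene","top"):
    c=camera(n); cv2.imwrite(f"pics/{n}0.png",c["frame"]); print({k:v for k,v in c.items() if k!="frame"})
E
```

```text
pics
{'t': 0.0, 'joint_pos': array([ 6.12661825e+01,  5.26286155e+00,  7.05806351e+01, -1.58445109e-03,
        1.04266776e+02, -3.24788955e+00]), 'dq': array([ 0.02034395, -0.03548705, -0.02184113, -0.07063124,  0.05577454,
        0.00654311]), 'joint_torque': array([-3.50782839e-04, -4.46481013e+01, -4.06420469e+01,  6.96562766e-02,
        3.01376253e-02, -2.51403999e-04]), 'tool_pos': array([0.25801229, 0.54131271, 0.19632177]), 'orientation': array([[-9.01746667e-04,  4.30294668e-01,  9.02688034e-01],
       [-1.70051793e-03,  9.02686436e-01, -4.30295605e-01],
       [-9.99998148e-01, -1.92305481e-03, -8.22706883e-05]]), 'contact_force': array([-0.30868682,  0.16967814,  0.63947631]), 'wrist_torque': array([-0.02432996, -0.01371688,  0.0020989 ]), 'opening': 0.0878702931180312}
{'fx': 473.39894769490917, 'fy': 473.39894769490917, 'cx': 257.31495188278734, 'cy': 187.96989571055371, 'eye': array([ 1.02583575, -0.94245092,  0.88965783]), 'attitude': array([[ 0.88829273,  0.24567708, -0.38804483],
       [ 0.45896808, -0.50586528,  0.73037567],
       [-0.01686184, -0.82688759, -0.56211439]])}
{'fx': 409.74818913137494, 'fy': 409.74818913137494, 'cx': 261.8015349665944, 'cy': 186.91628371841347, 'eye': array([ 0.44463228, -0.02047594,  1.2254628 ]), 'attitude': array([[-0.02380186, -0.99825665,  0.05401055],
       [-0.99958757,  0.02463232,  0.01476256],
       [-0.01606723, -0.0536369 , -0.99843123]])}
```

View pics/top0.png

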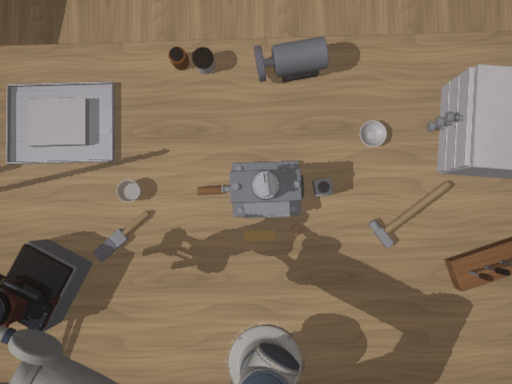

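View pics/scene0.png

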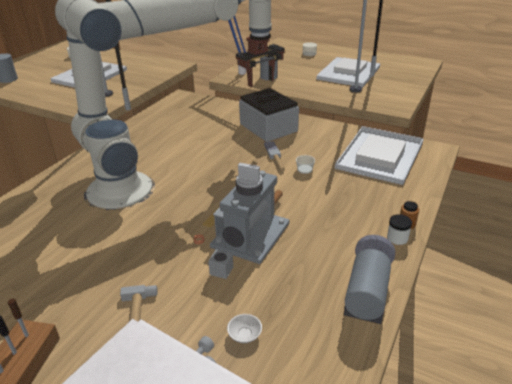

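The top view shows the mill at about (265,190) with its dial at (265,184). I'll zoom in on the dial in both views.

Run:
```python
import cv2,numpy as np
a=cv2.imread("pics/top0.png")[155:220,225:305]; b=cv2.imread("pics/scene0.png")[155:215,220:290]
cv2.imwrite("pics/ztop.png",cv2.resize(a,None,fx=9,fy=9,interpolation=cv2.INTER_CUBIC))
cv2.imwrite("pics/zsc.png",cv2.resize(b,None,fx=9,fy=9,interpolation=cv2.INTER_CUBIC))
```

```text
(no output)
```

View pics/ztop.png

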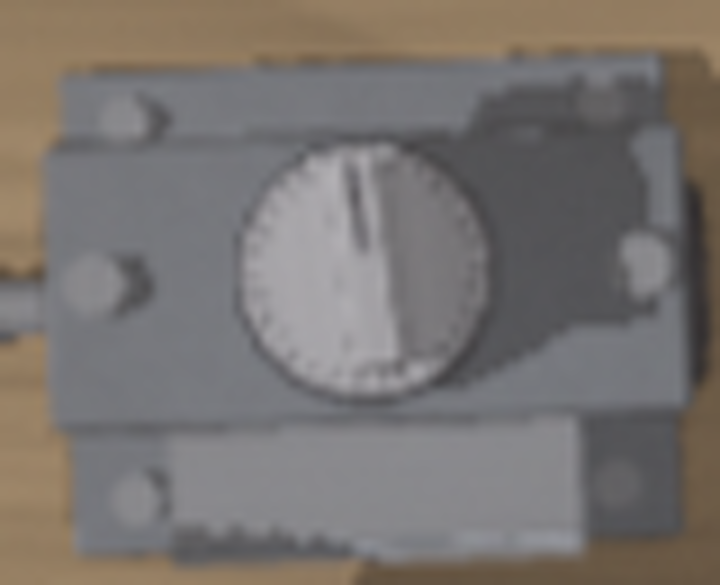

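View pics/zsc.png

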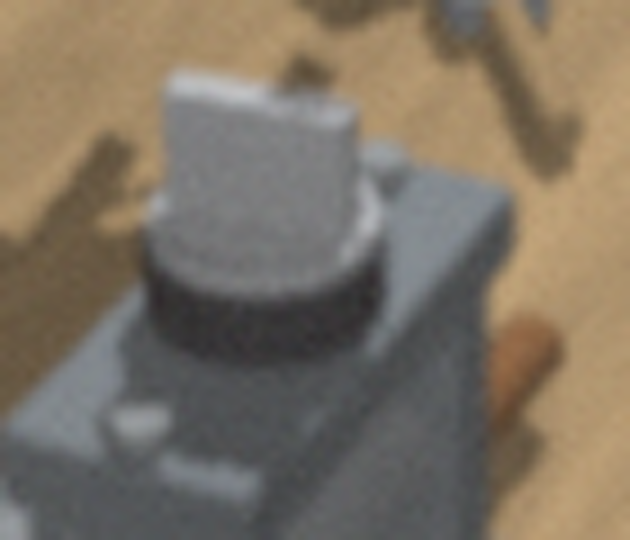

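```bash
cat > h.py <<'E'
from bench import state,camera
import numpy as np,cv2
def ray(c,u,v,z):
    d=c["attitude"]@np.array([(u-c["cx"])/c["fx"],(v-c["cy"])/c["fy"],1]); return c["eye"]+d*(z-c["eye"][2])/d[2]
def ang(o): # yaw of tool y axis
    return np.degrees(np.arctan2(o[1,1],o[0,1]))
E
python3 - <<'E'
from h import *
t=camera("top");s=camera("scene")
P=lambda x,y,z:ray(t,225+(x-4)/9,155+(y-4)/9,z)*1000
Q=lambda x,y,z:ray(s,220+(x-4)/9,155+(y-4)/9,z)*1000
# disc contour: bright area vs surroundings
print("disc c",P(365,270,.197),"w",P(241,270,.197)-P(490,270,.197),"h",P(365,143,.197)-P(365,400,.197))
a,b=P(350,160,.238),P(362,245,.238);print("line",a,b,np.degrees(np.arctan2(*(a-b)[1::-1])))
a,b=P(375,165,.238),P(398,355,.238);print("edge",a,b,np.degrees(np.arctan2(*(a-b)[1::-1])))
c=[Q(*p,.238) for p in((170,95),(185,72),(355,105),(350,125))];print(np.round(c),np.mean(c,0))
d=c[2]-c[1];print(np.degrees(np.arctan2(d[1],d[0])),np.linalg.norm(d))
d=c[3]-c[0];print(np.degrees(np.arctan2(d[1],d[0])),np.linalg.norm(d))
print(ang(state()["orientation"]),state()["tool_pos"])
a,b=P(50,150,.165),P(683,125,.165);print("yoke far",a,b);a,b=P(55,430,.165),P(688,405,.165);print(a,b)
E
```

```text
disc c [506.00474994 -13.73092672 197.        ] w [ 1.72245785 69.54294212  0.        ] h [71.90133986 -1.7432637   0.        ]
line [533.25651513 -10.68838119 238.        ] [510.29631867 -13.35793285 238.        ] 6.631927071873998
edge [531.7396659  -17.37025142 238.        ] [480.53726927 -22.28391344 238.        ] 5.481630050826061
[[482. -22. 238.]
 [480.  -9. 238.]
 [533.  -4. 238.]
 [537. -14. 238.]] [507.95085829 -12.13322167 238.        ]
5.615403669043735 54.06353110260848
8.396427864081595 55.777250108390675
64.51658518434331 [0.25806993 0.54145915 0.19675802]
yoke far [544.89523233  76.63488592 165.        ] [ 547.5055919  -106.18005094  165.        ]
[464.01029696  76.78351834 165.        ] [ 466.80333737 -105.28448833  165.        ]
```

The disc measures 70-72 mm across, which matches the 70 mm given. The bar's yaw is about 6.5° and its centre is about (507, -13), with both views agreeing. With tool y at yaw 96.5° (twist +32), j6 starts near -98°, which leaves about 249° of clockwise travel, so I won't need to regrip.

```bash
python3 -m crank '[{"dz":60,"jaw":1},{"dz":105,"jaw":1},{"dx":25,"dy":-55,"dz":105,"twist":5,"jaw":1},{"dx":50,"dy":-110,"dz":105,"twist":12,"jaw":1},{"dx":75,"dy":-166,"dz":105,"twist":20,"jaw":1},{"dx":100,"dy":-222,"dz":105,"twist":28,"jaw":1},{"dx":125,"dy":-277,"dz":105,"twist":32,"jaw":1},{"dx":150,"dy":-332,"dz":105,"twist":32,"jaw":1},{"dx":175,"dy":-388,"dz":105,"twist":32,"jaw":1},{"dx":200,"dy":-443,"dz":105,"twist":32,"jaw":1},{"dx":225,"dy":-498,"dz":105,"twist":32,"jaw":1},{"dx":249,"dy":-554,"dz":105,"twist":32,"jaw":1}]'
python3 -m crank '[{"jaw":1},{"jaw":1},{"jaw":1}]'
python3 - <<'E'
from h import *
s=state();print(s["t"],s["tool_pos"],ang(s["orientation"]),s["joint_pos"],s["wrist_torque"],s["contact_force"])
for n in("scene","top"): cv2.imwrite(f"pics/{n}1.png",camera(n)["frame"])
E
```

```text
0.2 [0.25806993 0.54145915 0.19675802] 64.51658518434331 [ 6.12670341e+01  5.24706999e+00  7.05531127e+01  1.46298450e-04
  1.04265532e+02 -3.24951294e+00] [-0.05026942 -0.05465449  0.07563207] [ 0.10187777  0.34626208 -0.00725388]invalid input
invalid input
```

```bash
python3 -m crank '[{"dx":0,"dy":0,"dz":60,"twist":0,"jaw":1},{"dx":0,"dy":0,"dz":105,"twist":0,"jaw":1}]'; echo; python3 -m crank --help
```

```text
t: 0.55
tool_pos: [0.258, 0.5413, 0.3039]
orientation: [[-0.0, 0.43, 0.903], [-0.0, 0.903, -0.43], [-1.0, -0.0, 0.0]]
contact_force: [0.7, 0.8, 1.5]
opening: 0.0878
invalid input: not JSON, or not a number
```

All five keys are required in every row. The lift is done, so next is the traverse.

```bash
python3 -m crank '[{"dx":25,"dy":-55,"dz":0,"twist":5,"jaw":1},{"dx":50,"dy":-110,"dz":0,"twist":12,"jaw":1},{"dx":75,"dy":-166,"dz":0,"twist":20,"jaw":1},{"dx":100,"dy":-222,"dz":0,"twist":28,"jaw":1},{"dx":125,"dy":-277,"dz":0,"twist":32,"jaw":1},{"dx":150,"dy":-332,"dz":0,"twist":32,"jaw":1},{"dx":175,"dy":-388,"dz":0,"twist":32,"jaw":1},{"dx":200,"dy":-443,"dz":0,"twist":32,"jaw":1},{"dx":225,"dy":-498,"dz":0,"twist":32,"jaw":1},{"dx":249,"dy":-554,"dz":0,"twist":32,"jaw":1},{"dx":249,"dy":-554,"dz":0,"twist":32,"jaw":1},{"dx":249,"dy":-554,"dz":0,"twist":32,"jaw":1}]'
python3 - <<'E'
from h import *
s=state();print(s["t"],s["tool_pos"],ang(s["orientation"]),s["joint_pos"],s["wrist_torque"],s["contact_force"])
for n in("scene","top"): cv2.imwrite(f"pics/{n}1.png",camera(n)["frame"])
a=cv2.imread("pics/scene1.png")[90:240,170:340];cv2.imwrite("pics/zs1.png",cv2.resize(a,None,fx=4,fy=4,interpolation=cv2.INTER_CUBIC))
E
```

```text
t: 2.05
tool_pos: [0.507, -0.0121, 0.3024]
orientation: [[-0.0, -0.113, 0.994], [0.0, 0.994, 0.113], [-1.0, 0.001, -0.0]]
contact_force: [0.1, 0.4, 0.8]
opening: 0.0878
2.05 [ 0.5070147  -0.01214292  0.30237851] 96.48513855722962 [-5.23531242e+00 -6.26207914e+00  7.11432364e+01  2.88926189e-02
  1.15144314e+02 -1.01708186e+02] [ 0.01948297 -0.00352272  0.02760299] [0.05593449 0.41896658 0.81172343]
```

View pics/zs1.png

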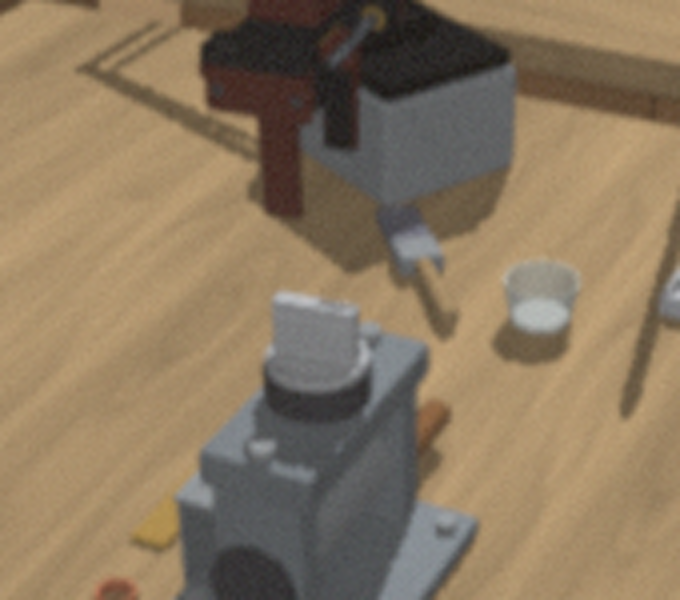

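Run:
```python
from h import *
for n in("scene","top"):
    c=camera(n);cv2.imwrite(f"pics/{n}2.png",c["frame"])
    for p in([.507,-.012,.302],[.507,-.056,.294],[.507,.032,.294],[.507,-.012,.238]):
        q=c["attitude"].T@(np.array(p)-c["eye"]);print(n,c["cx"]+c["fx"]*q[0]/q[2],c["cy"]+c["fy"]*q[1]/q[2])
```

```text
scene 247.96542039485024 144.10932338577103
scene 239.72391496052958 154.63333836138085
scene 255.9521721858399 139.46254041104865
scene 248.64471275928304 165.46131169034908
top 263.9623041868941 181.37398157211078
top 283.3205951958286 181.12999227356045
top 244.70674533543428 182.08884298371936
top 264.2486098875997 183.15355065150865
```

View pics/scene2.png

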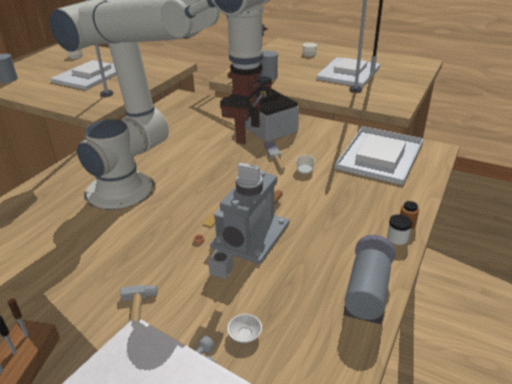

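View pics/top2.png

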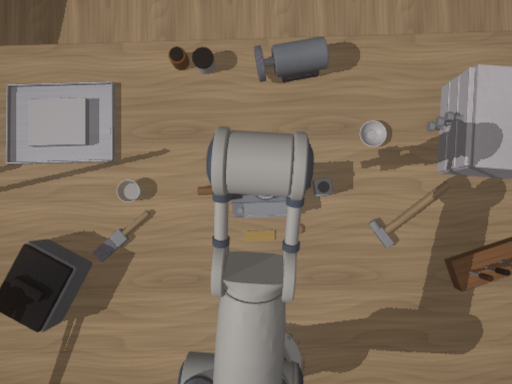

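Run:
```python
from h import *
c=camera("scene");f0=cv2.imread("pics/scene0.png");f2=c["frame"]
def pr(p):
    q=c["attitude"].T@(np.array(p)-c["eye"]);return c["cx"]+c["fx"]*q[0]/q[2],c["cy"]+c["fy"]*q[1]/q[2]
def show(f,tcp,yaw,u0,v0,name):
    z=cv2.resize(f[v0:v0+90,u0:u0+110],None,fx=7,fy=7,interpolation=cv2.INTER_CUBIC)
    y=np.array([np.cos(np.radians(yaw)),np.sin(np.radians(yaw)),0])
    for s in(-.044,0,.044):
        for dz in(-.008,.011,.072):
            u,v=pr(np.array(tcp)+y*s+[0,0,dz]);cv2.circle(z,(int((u-u0)*7),int((v-v0)*7)),4,(0,255,0) if dz<0 else (255,255,0),-1)
    cv2.imwrite(name,z)
show(f0,[.258,.5414,.1967],64.5,200,30,"pics/m0.png")
show(f2,[.507,-.0121,.3024],96.5,190,85,"pics/m2.png")
```

```text
(no output)
```

View pics/m0.png

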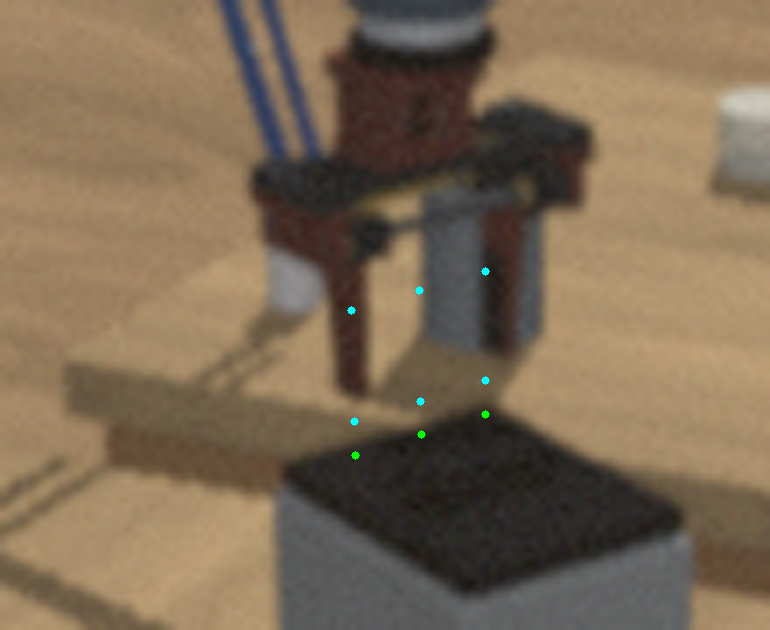

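View pics/m2.png

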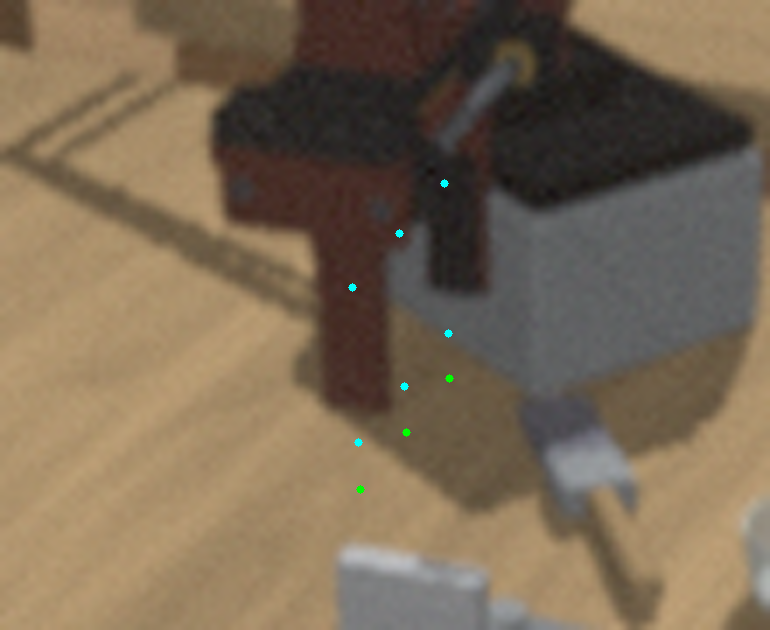

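Run:
```python
from h import *
c=camera("top");f=cv2.imread("pics/top0.png")
z=cv2.resize(f[235:384,0:130],None,fx=4,fy=4,interpolation=cv2.INTER_CUBIC)
y=np.array([np.cos(np.radians(64.5)),np.sin(np.radians(64.5)),0])
for s in(-.044,0,.044):
    for dz in(-.008,.03,.072):
        p=np.array([.258,.5414,.1967])+y*s+[0,0,dz]
        q=c["attitude"].T@(p-c["eye"]);u,v=c["cx"]+c["fx"]*q[0]/q[2],c["cy"]+c["fy"]*q[1]/q[2]
        cv2.circle(z,(int(u*4),int((v-235)*4)),3,(0,255,0) if dz<0 else (255,255,0) if dz<.05 else (255,0,255),-1)
cv2.imwrite("pics/m0t.png",z)
```

```text
(no output)
```

View pics/m0t.png

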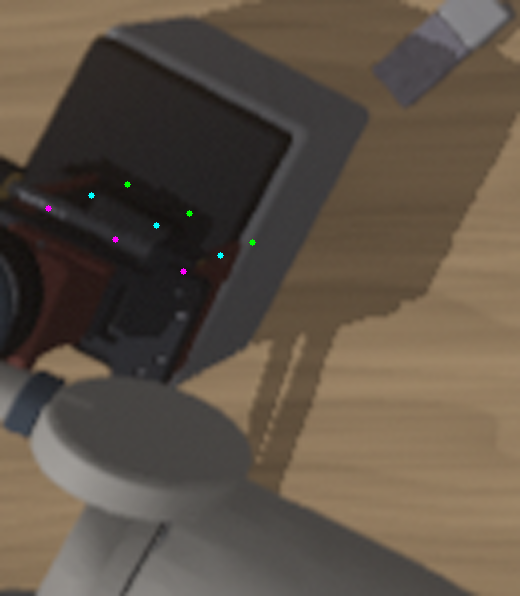

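Run:
```python
from h import *
f=cv2.imread("pics/top0.png")[265:330,0:75]
z=cv2.resize(f,None,fx=9,fy=9,interpolation=cv2.INTER_CUBIC)
z=np.clip(z.astype(float)*2.5,0,255).astype(np.uint8)
cv2.imwrite("pics/m0u.png",z)
```

```text
(no output)
```

View pics/m0u.png

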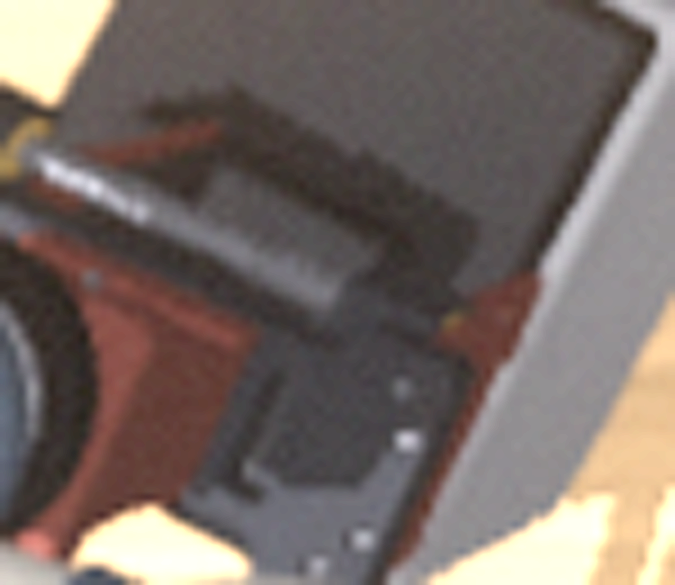

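Run:
```python
from h import *
t=camera("top");s=camera("scene")
def tri(a,b):
    A=[];r=[]
    for c,p in((t,a),(s,b)):
        d=c["attitude"]@np.array([(p[0]-c["cx"])/c["fx"],(p[1]-c["cy"])/c["fy"],1]);d/=np.linalg.norm(d);M=np.eye(3)-np.outer(d,d);A.append(M);r.append(M@c["eye"])
    x=np.linalg.lstsq(np.vstack(A),np.hstack(r),rcond=None)[0];return x,[np.linalg.norm(M@x-q) for M,q in zip(A,r)]
print(tri((23.9,279.4),(271.4,80)));print(tri((57.5,296),(250,86)))
print(tri((40.7,287.7),(260.7,83)))
```

```text
(array([0.2874878 , 0.57763382, 0.2282219 ]), [np.float64(0.00033932510672119527), np.float64(0.00033932510672093544)])
(array([0.24405026, 0.49392478, 0.22821661]), [np.float64(0.002614116737868982), np.float64(0.0026141167378687245)])
(array([0.26553931, 0.53560124, 0.22816451]), [np.float64(0.001698208218461011), np.float64(0.0016982082184608224)])
```

Run:
```python
from h import *
s=camera("scene")
u,v=190+355/7,85+410/7
d=s["attitude"]@np.array([(u-s["cx"])/s["fx"],(v-s["cy"])/s["fy"],1])
for y in(-.0693,-.06):print(s["eye"]+d*(y-s["eye"][1])/d[1])
```

```text
[ 0.51890889 -0.0693      0.33488932]
[ 0.51350957 -0.06        0.32898044]
```

The fingertips appear about 40 mm higher than stated relative to the reported TCP, and maybe 9 mm off sideways. I'll turn the gripper in free air to find the true rotation axis.

```bash
python3 -m crank '[{"dx":0,"dy":0,"dz":0,"twist":-10,"jaw":1},{"dx":0,"dy":0,"dz":0,"twist":-20,"jaw":1},{"dx":0,"dy":0,"dz":0,"twist":-30,"jaw":1},{"dx":0,"dy":0,"dz":0,"twist":-40,"jaw":1},{"dx":0,"dy":0,"dz":0,"twist":-50,"jaw":1},{"dx":0,"dy":0,"dz":0,"twist":-60,"jaw":1},{"dx":0,"dy":0,"dz":0,"twist":-70,"jaw":1},{"dx":0,"dy":0,"dz":0,"twist":-80,"jaw":1},{"dx":0,"dy":0,"dz":0,"twist":-90,"jaw":1},{"dx":0,"dy":0,"dz":0,"twist":-90,"jaw":1},{"dx":0,"dy":0,"dz":0,"twist":-90,"jaw":1}]'
python3 - <<'E'
from h import *
s=state();print(s["t"],s["tool_pos"],ang(s["orientation"]))
cv2.imwrite("pics/s90.png",camera("scene")["frame"])
E
python3 -m crank '[{"dx":0,"dy":0,"dz":0,"twist":-10,"jaw":1},{"dx":0,"dy":0,"dz":0,"twist":-20,"jaw":1},{"dx":0,"dy":0,"dz":0,"twist":-30,"jaw":1},{"dx":0,"dy":0,"dz":0,"twist":-40,"jaw":1},{"dx":0,"dy":0,"dz":0,"twist":-50,"jaw":1},{"dx":0,"dy":0,"dz":0,"twist":-60,"jaw":1},{"dx":0,"dy":0,"dz":0,"twist":-70,"jaw":1},{"dx":0,"dy":0,"dz":0,"twist":-80,"jaw":1},{"dx":0,"dy":0,"dz":0,"twist":-90,"jaw":1},{"dx":0,"dy":0,"dz":0,"twist":-90,"jaw":1},{"dx":0,"dy":0,"dz":0,"twist":-90,"jaw":1}]'
python3 - <<'E'
from h import *
s=state();print(s["t"],s["tool_pos"],ang(s["orientation"]))
cv2.imwrite("pics/s180.png",camera("scene")["frame"])
L=[cv2.resize(cv2.imread(f"pics/{n}.png")[85:185,195:300],None,fx=5,fy=5,interpolation=cv2.INTER_CUBIC) for n in("scene2","s90","s180")]
cv2.imwrite("pics/cmpA.png",cv2.resize(np.hstack([L[0],L[1]]),(800,381)))
cv2.imwrite("pics/cmpB.png",cv2.resize(np.hstack([L[0],L[2]]),(800,381)))
E
```

```text
t: 3.88
tool_pos: [0.5072, -0.0123, 0.3025]
orientation: [[0.0, 0.993, 0.117], [0.0, 0.117, -0.993], [-1.0, 0.0, -0.0]]
contact_force: [-0.5, 0.2, 0.2]
opening: 0.0881
3.875 [ 0.50715355 -0.01225905  0.30245384] 6.719484722877965
t: 5.3
tool_pos: [0.5072, -0.0123, 0.3024]
orientation: [[-0.0, 0.118, -0.993], [0.0, -0.993, -0.118], [-1.0, -0.0, 0.0]]
contact_force: [-0.3, 0.3, 0.6]
opening: 0.0878
5.3 [ 0.50715471 -0.01234595  0.3024354 ] -83.24177748371888
```

View pics/cmpA.png

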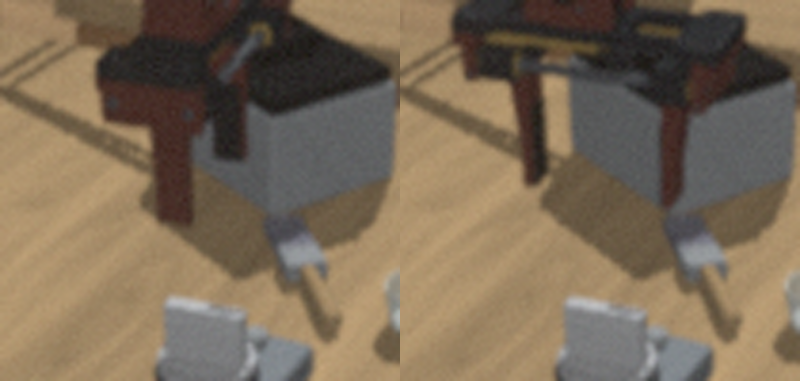

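View pics/cmpB.png

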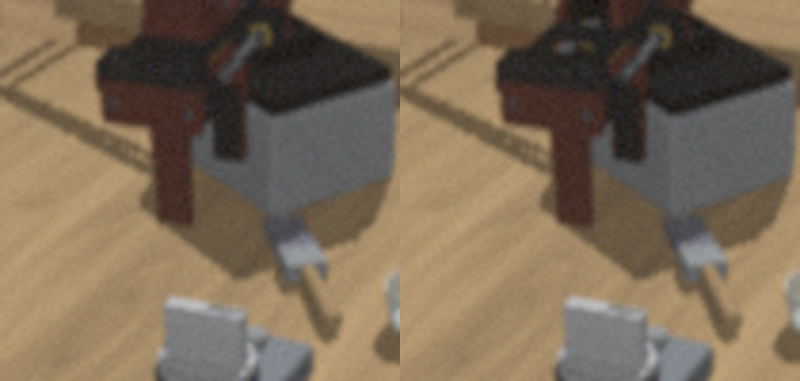

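The half turn gives an identical picture, so the fingers are centred on the rotation axis and only the height is off. I'll turn back and then go down partway.

```bash
python3 -m crank '[{"dx":0,"dy":0,"dz":0,"twist":10,"jaw":1},{"dx":0,"dy":0,"dz":0,"twist":20,"jaw":1},{"dx":0,"dy":0,"dz":0,"twist":30,"jaw":1},{"dx":0,"dy":0,"dz":0,"twist":40,"jaw":1},{"dx":0,"dy":0,"dz":0,"twist":50,"jaw":1},{"dx":0,"dy":0,"dz":0,"twist":60,"jaw":1},{"dx":0,"dy":0,"dz":0,"twist":70,"jaw":1},{"dx":0,"dy":0,"dz":0,"twist":80,"jaw":1},{"dx":0,"dy":0,"dz":0,"twist":90,"jaw":1}]' >/dev/null
python3 -m crank '[{"dx":0,"dy":0,"dz":0,"twist":10,"jaw":1},{"dx":0,"dy":0,"dz":0,"twist":20,"jaw":1},{"dx":0,"dy":0,"dz":-10,"twist":30,"jaw":1},{"dx":0,"dy":0,"dz":-20,"twist":40,"jaw":1},{"dx":0,"dy":0,"dz":-30,"twist":50,"jaw":1},{"dx":0,"dy":0,"dz":-40,"twist":60,"jaw":1},{"dx":0,"dy":0,"dz":-50,"twist":70,"jaw":1},{"dx":0,"dy":0,"dz":-60,"twist":80,"jaw":1},{"dx":0,"dy":0,"dz":-60,"twist":90,"jaw":1},{"dx":0,"dy":0,"dz":-60,"twist":90,"jaw":1},{"dx":0,"dy":0,"dz":-60,"twist":90,"jaw":1}]'
cat > look.py <<'E'
from h import *
import sys
s=state();print(round(s["t"],2),s["tool_pos"].round(4),ang(s["orientation"]).round(2),s["wrist_torque"].round(3),s["contact_force"].round(1),s["opening"].round(4),"j6",s["joint_pos"][5].round(1))
f=camera("scene")["frame"][110:200,200:300];cv2.imwrite(f"pics/{sys.argv[1]}.png",cv2.resize(f,None,fx=6,fy=6,interpolation=cv2.INTER_CUBIC))
E
python3 look.py d1
```

```text
t: 7.85
tool_pos: [0.5072, -0.0124, 0.2426]
orientation: [[0.0, -0.111, 0.994], [-0.0, 0.994, 0.111], [-1.0, -0.0, 0.0]]
contact_force: [-0.2, 0.7, -0.6]
opening: 0.0879Traceback (most recent call last):
  File "look.py", line 3, in <module>
    s=state();print(round(s["t"],2),s["tool_pos"].round(4),ang(s["orientation"]).round(2),s["wrist_torque"].round(3),s["contact_force"].round(1),s["opening"].round(4),"j6",s["joint_pos"][5].round(1))
                                                                                                                                                 ^^^^^^^^^^^^^^^^^^
AttributeError: 'float' object has no attribute 'round'
```

```bash
sed -i 's/s\["opening"\].round(4)/round(s["opening"],4)/' look.py; python3 look.py d1
```

```text
7.85 [ 0.5072 -0.0124  0.2426] 96.38 [-0.    -0.008  0.027] [-0.2  0.7 -0.6] 0.0879 j6 -101.6
```

View pics/d1.png

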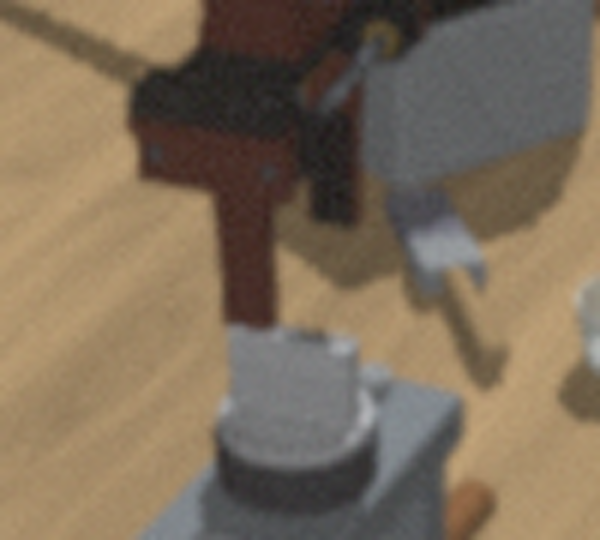

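Run:
```python
from h import *
c=camera("top");f=c["frame"]
for h in(.3,.4,.5,.6):
    q=c["attitude"].T@(np.array([.507,-.012,h])-c["eye"]);print(h,c["cx"]+c["fx"]*q[0]/q[2],c["cy"]+c["fy"]*q[1]/q[2])
cv2.imwrite("pics/top3.png",cv2.resize(f[110:260,160:360],None,fx=4,fy=4,interpolation=cv2.INTER_CUBIC))
```

```text
0.3 263.9718483767777 181.433304684305
0.4 263.4382231067284 178.1164897266406
0.5 262.7581909398863 173.88966429450466
0.6 261.86191924097943 168.31877486344206
```

View pics/top3.png

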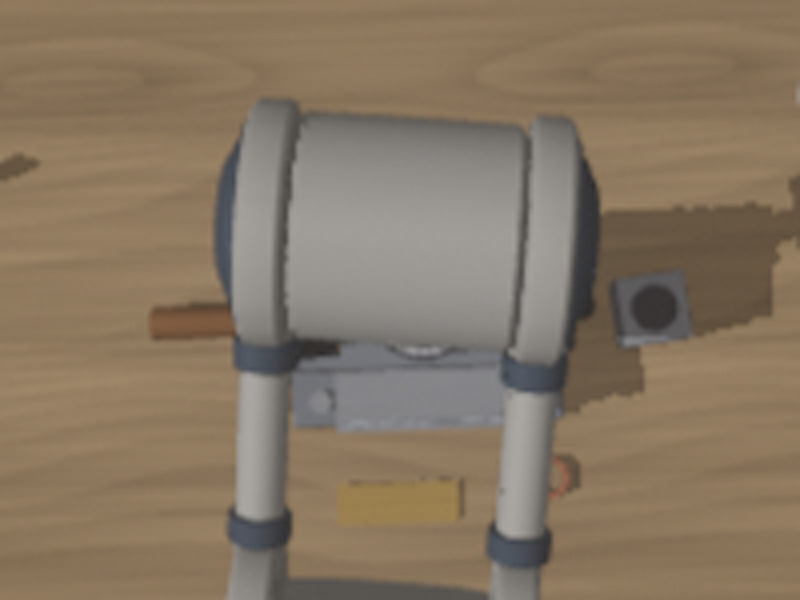

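The wrist cylinder's centre in the top view, (262,167), fits the reported x and y, so the offset is in height. I'll lower further and watch the near finger and the contact force.

```bash
python3 -m crank '[{"dx":0,"dy":0,"dz":-10,"twist":0,"jaw":1},{"dx":0,"dy":0,"dz":-20,"twist":0,"jaw":1},{"dx":0,"dy":0,"dz":-30,"twist":0,"jaw":1},{"dx":0,"dy":0,"dz":-38,"twist":0,"jaw":1},{"dx":0,"dy":0,"dz":-38,"twist":0,"jaw":1},{"dx":0,"dy":0,"dz":-38,"twist":0,"jaw":1}]'; python3 look.py d2
```

```text
t: 8.7
tool_pos: [0.5073, -0.0124, 0.2048]
orientation: [[0.001, -0.113, 0.994], [-0.0, 0.994, 0.113], [-1.0, -0.0, 0.001]]
contact_force: [-0.8, -0.4, 1.0]
opening: 0.0877
8.7 [ 0.5073 -0.0124  0.2048] 96.51 [ 0.01  -0.027 -0.026] [-0.8 -0.4  1. ] 0.0877 j6 -101.8
```

View pics/d2.png

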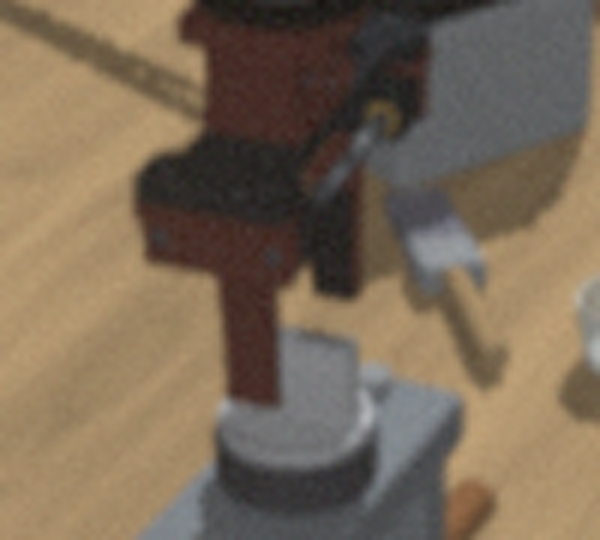

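Run:
```python
from h import *
s=camera("scene")
u,v=200+253/6,110+404/6
d=s["attitude"]@np.array([(u-s["cx"])/s["fx"],(v-s["cy"])/s["fy"],1])
for y in(-.0693,-.0563):print(s["eye"]+d*(y-s["eye"][1])/d[1])
u,v=200+335/6,110+297/6
d=s["attitude"]@np.array([(u-s["cx"])/s["fx"],(v-s["cy"])/s["fy"],1])
for y in(.032,.045):print(s["eye"]+d*(y-s["eye"][1])/d[1])
```

```text
[ 0.5190512  -0.0693      0.23755138]
[ 0.51150589 -0.0563      0.22784242]
[0.50534972 0.032      0.23220623]
[0.498406   0.045      0.22343526]
```

```bash
python3 -m crank '[{"dx":0,"dy":0,"dz":-8,"twist":0,"jaw":1},{"dx":0,"dy":0,"dz":-16,"twist":0,"jaw":1},{"dx":0,"dy":0,"dz":-24,"twist":0,"jaw":1},{"dx":0,"dy":0,"dz":-28,"twist":0,"jaw":1},{"dx":0,"dy":0,"dz":-28,"twist":0,"jaw":1}]'; python3 look.py d3
```

```text
t: 9.43
tool_pos: [0.507, -0.0124, 0.1759]
orientation: [[-0.001, -0.113, 0.994], [0.0, 0.994, 0.113], [-1.0, 0.0, -0.001]]
contact_force: [-0.1, -0.4, 0.3]
opening: 0.0878
9.43 [ 0.507  -0.0124  0.1759] 96.52 [ 0.034 -0.013 -0.017] [-0.1 -0.4  0.3] 0.0878 j6 -101.8
```

View pics/d3.png

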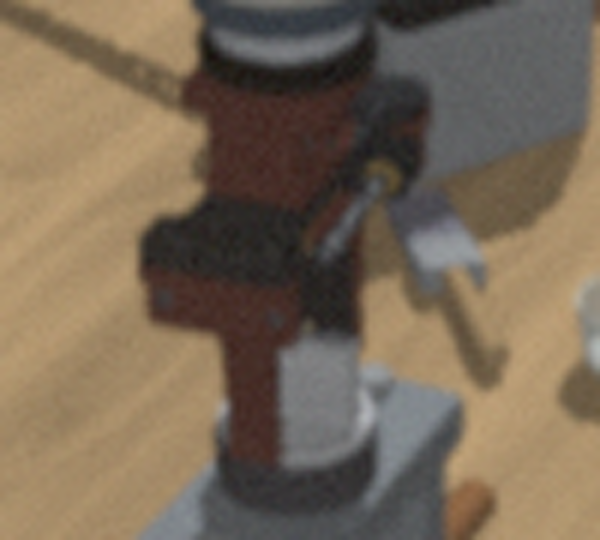

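```bash
python3 -m crank '[{"dx":0,"dy":0,"dz":3,"twist":0,"jaw":0.4},{"dx":0,"dy":0,"dz":3,"twist":0,"jaw":0},{"dx":0,"dy":0,"dz":3,"twist":0,"jaw":-0.4},{"dx":0,"dy":0,"dz":3,"twist":0,"jaw":-0.4},{"dx":0,"dy":0,"dz":3,"twist":0,"jaw":-0.4}]'; python3 look.py d4
```

```text
t: 10.1
tool_pos: [0.5072, -0.0124, 0.1794]
orientation: [[-0.0, -0.113, 0.994], [-0.0, 0.994, 0.113], [-1.0, -0.0, -0.0]]
contact_force: [0.7, 0.5, -0.1]
opening: 0.0413
10.1 [ 0.5072 -0.0124  0.1794] 96.51 [ 0.059 -0.015  0.023] [ 0.7  0.5 -0.1] 0.0413 j6 -101.8
```

View pics/d4.png

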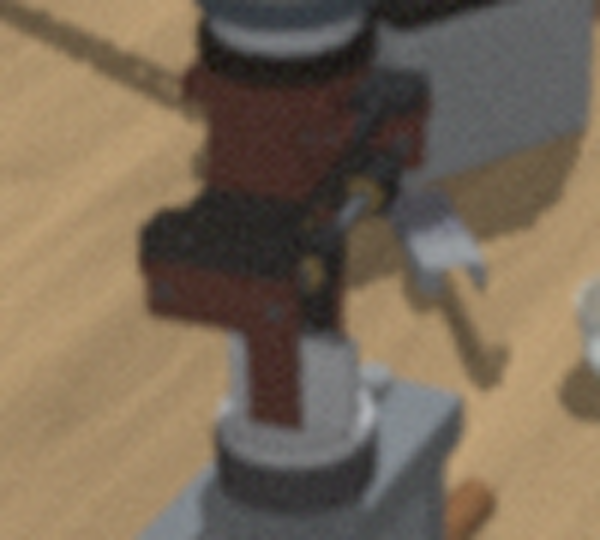

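```bash
python3 -m crank '[{"dx":0,"dy":0,"dz":0,"twist":0,"jaw":-0.6},{"dx":0,"dy":0,"dz":0,"twist":0,"jaw":-0.7},{"dx":0,"dy":0,"dz":0,"twist":0,"jaw":-1},{"dx":0,"dy":0,"dz":0,"twist":0,"jaw":-1},{"dx":0,"dy":0,"dz":0,"twist":0,"jaw":-1},{"dx":0,"dy":0,"dz":0,"twist":0,"jaw":-1}]'; python3 look.py d5
```

```text
t: 10.9
tool_pos: [0.5074, -0.0146, 0.1794]
orientation: [[0.001, -0.111, 0.994], [-0.004, 0.994, 0.111], [-1.0, -0.004, 0.0]]
contact_force: [1.3, -8.5, -0.2]
opening: 0.0137
10.9 [ 0.5074 -0.0146  0.1794] 96.38 [-1.087 -0.172  0.064] [ 1.3 -8.5 -0.2] 0.0137 j6 -101.8
```

View pics/d5.png

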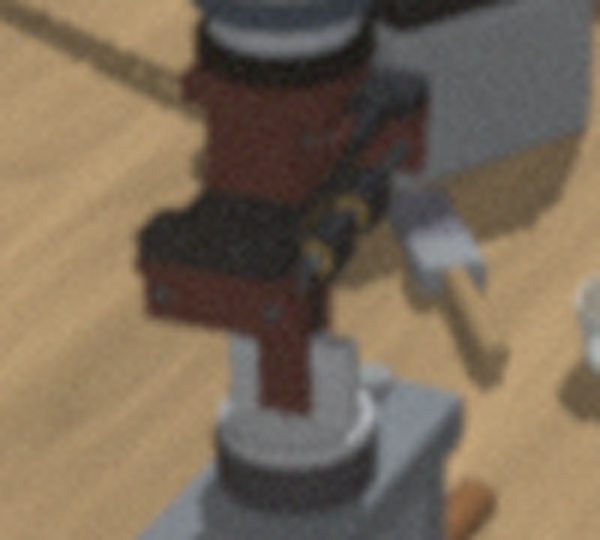

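Gripped at 13.7 mm opening (the bar is 14 mm). The arm is being pulled about 2 mm in -y, so I'll trim that.

```bash
cat > st.py <<'E'
from h import *
s=state();print(round(s["t"],2),s["tool_pos"].round(4),"yaw",ang(s["orientation"]).round(2),"M",s["wrist_torque"].round(3),"F",s["contact_force"].round(1),round(s["opening"],4),"j6",s["joint_pos"][5].round(1), "t6",s["joint_torque"][5].round(3))
E
python3 -m crank '[{"dx":0,"dy":-1,"dz":0,"twist":0,"jaw":-1},{"dx":0,"dy":-2.2,"dz":0,"twist":0,"jaw":-1},{"dx":0,"dy":-2.2,"dz":0,"twist":0,"jaw":-1}]'>/dev/null; python3 st.py
python3 -m crank '[{"dx":0,"dy":0,"dz":0,"twist":-4,"jaw":-1},{"dx":0,"dy":0,"dz":0,"twist":-4,"jaw":-1}]' >/dev/null; python3 st.py
python3 -m crank '[{"dx":0,"dy":0,"dz":0,"twist":-4,"jaw":-1},{"dx":0,"dy":0,"dz":0,"twist":-4,"jaw":-1}]' >/dev/null; python3 st.py
python3 -m crank '[{"dx":0,"dy":0,"dz":0,"twist":-4,"jaw":-1},{"dx":0,"dy":0,"dz":0,"twist":-4,"jaw":-1}]' >/dev/null; python3 st.py
python3 -m crank '[{"dx":0,"dy":0,"dz":0,"twist":-4,"jaw":-1},{"dx":0,"dy":0,"dz":0,"twist":-4,"jaw":-1}]' >/dev/null; python3 st.py
python3 -m crank '[{"dx":0,"dy":0,"dz":0,"twist":-4,"jaw":-1},{"dx":0,"dy":0,"dz":0,"twist":-4,"jaw":-1}]' >/dev/null; python3 st.py
python3 -m crank '[{"dx":0,"dy":0,"dz":0,"twist":-4,"jaw":-1},{"dx":0,"dy":0,"dz":0,"twist":-4,"jaw":-1}]' >/dev/null; python3 st.py
```

```text
11.32 [ 0.5074 -0.0146  0.1794] yaw 96.52 M [-0.199 -0.351  0.06 ] F [ 1.7 -0.7 -0.2] 0.0138 j6 -102.0 t6 0.03
11.57 [ 0.5074 -0.0146  0.1794] yaw 92.55 M [-0.288 -0.474  0.179] F [ 2.9 -2.  -0.6] 0.0137 j6 -98.0 t6 0.521
11.82 [ 0.5074 -0.0147  0.1794] yaw 88.6 M [-0.371 -0.518  0.055] F [ 3.  -2.6 -2.1] 0.0138 j6 -94.1 t6 0.416
12.07 [ 0.5073 -0.0147  0.1794] yaw 84.62 M [-0.443 -0.43  -0.289] F [ 3.7 -2.2 -0.6] 0.0136 j6 -90.1 t6 0.038
12.32 [ 0.5073 -0.0148  0.1794] yaw 80.62 M [-0.427 -0.502 -0.476] F [ 3.8 -2.3 -1. ] 0.0142 j6 -86.1 t6 -0.128
12.57 [ 0.5074 -0.0148  0.1794] yaw 76.65 M [-0.486 -0.576 -0.106] F [ 3.  -4.3 -0.2] 0.0134 j6 -82.1 t6 0.177
12.82 [ 0.5073 -0.0149  0.1794] yaw 72.66 M [-0.592 -0.604 -0.021] F [ 3.  -3.7 -1.8] 0.0139 j6 -78.2 t6 0.268
```

Torque tracks well. A click repeats every 24°, with resistance peaking near +0.2. The stop can come no earlier than yaw 0.5, so I'll go on gently to about 12 and trim the side forces.

```bash
python3 -m crank '[{"dx":0,"dy":-0.3,"dz":0,"twist":-4,"jaw":-1},{"dx":0.3,"dy":-0.6,"dz":0,"twist":-8,"jaw":-1},{"dx":0.5,"dy":-1,"dz":0,"twist":-12,"jaw":-1},{"dx":0.5,"dy":-1,"dz":0,"twist":-16,"jaw":-1},{"dx":0.5,"dy":-1,"dz":0,"twist":-20,"jaw":-1},{"dx":0.5,"dy":-1,"dz":0,"twist":-24,"jaw":-1},{"dx":0.5,"dy":-1,"dz":0,"twist":-24,"jaw":-1}]'>/dev/null; python3 st.py
python3 -m crank '[{"dx":0,"dy":0,"dz":0,"twist":-4,"jaw":-1},{"dx":0,"dy":0,"dz":0,"twist":-8,"jaw":-1},{"dx":0,"dy":0,"dz":0,"twist":-12,"jaw":-1},{"dx":0,"dy":0,"dz":0,"twist":-16,"jaw":-1},{"dx":0,"dy":0,"dz":0,"twist":-20,"jaw":-1},{"dx":0,"dy":0,"dz":0,"twist":-24,"jaw":-1},{"dx":0,"dy":0,"dz":0,"twist":-24,"jaw":-1}]'>/dev/null; python3 st.py
python3 -m crank '[{"dx":0,"dy":0,"dz":0,"twist":-4,"jaw":-1},{"dx":0,"dy":0,"dz":0,"twist":-4,"jaw":-1}]' >/dev/null; python3 st.py
python3 -m crank '[{"dx":0,"dy":0,"dz":0,"twist":-4,"jaw":-1},{"dx":0,"dy":0,"dz":0,"twist":-4,"jaw":-1}]' >/dev/null; python3 st.py
python3 -m crank '[{"dx":0,"dy":0,"dz":0,"twist":-4,"jaw":-1},{"dx":0,"dy":0,"dz":0,"twist":-4,"jaw":-1}]' >/dev/null; python3 st.py
```

```text
13.7 [ 0.5072 -0.0151  0.1794] yaw 48.72 M [-0.048 -0.104  0.028] F [ 0.3 -0.1 -0. ] 0.0139 j6 -54.3 t6 0.373
14.57 [ 0.5071 -0.0153  0.1794] yaw 24.7 M [-0.098  0.26   0.054] F [-1.6 -0.1 -0.3] 0.0139 j6 -30.3 t6 0.395
14.82 [ 0.5071 -0.0153  0.1794] yaw 20.7 M [-0.066  0.536  0.177] F [-3.6 -0.4  1.1] 0.0137 j6 -26.3 t6 0.515
15.07 [ 0.507  -0.0153  0.1794] yaw 16.7 M [0.087 0.817 0.021] F [-4.3  0.4  0.8] 0.0139 j6 -22.3 t6 0.413
15.32 [ 0.5069 -0.0153  0.1794] yaw 12.66 M [ 0.042  0.893 -0.292] F [-6.   0.6  1.8] 0.0138 j6 -18.2 t6 -0.04
```

```bash
python3 -m crank '[{"dx":-0.4,"dy":0,"dz":0,"twist":-4,"jaw":-1},{"dx":-0.8,"dy":0,"dz":0,"twist":-8,"jaw":-1},{"dx":-1.2,"dy":0,"dz":0,"twist":-12,"jaw":-1},{"dx":-1.2,"dy":0,"dz":0,"twist":-12,"jaw":-1}]'>/dev/null; python3 st.py
python3 -m crank '[{"dx":0,"dy":0,"dz":0,"twist":-2,"jaw":-1},{"dx":0,"dy":0,"dz":0,"twist":-2,"jaw":-1}]' >/dev/null; python3 st.py
python3 -m crank '[{"dx":0,"dy":0,"dz":0,"twist":-2,"jaw":-1},{"dx":0,"dy":0,"dz":0,"twist":-2,"jaw":-1}]' >/dev/null; python3 st.py
```

```text
15.82 [ 0.5069 -0.0153  0.1794] yaw 0.74 M [ 0.003 -0.039  0.501] F [ 0.3 -0.7 -1.2] 0.0138 j6 -6.3 t6 0.835
16.07 [ 0.5069 -0.0154  0.1794] yaw -1.41 M [ 0.061 -0.337  0.64 ] F [ 2.3  1.5 -0.5] 0.0141 j6 -4.2 t6 0.872
16.32 [ 0.5068 -0.0154  0.1794] yaw -3.5 M [ 0.204 -0.546  0.454] F [ 2.9  1.7 -0.6] 0.014 j6 -2.1 t6 0.636
```

The torque jumped to 0.50–0.64 at yaw 0.7 to -1.4, where ordinary clicks read about 0.04. That is the stop, 4 clicks from the start, so I go no further. Now I turn back counter-clockwise and read each click.

```bash
python3 -m crank '[{"dx":0.3,"dy":0,"dz":0,"twist":2,"jaw":-1},{"dx":0.6,"dy":0,"dz":0,"twist":4,"jaw":-1},{"dx":0.6,"dy":0,"dz":0,"twist":4,"jaw":-1}]' >/dev/null; python3 st.py
python3 -m crank '[{"dx":0,"dy":0,"dz":0,"twist":4,"jaw":-1},{"dx":0,"dy":0,"dz":0,"twist":4,"jaw":-1}]' >/dev/null; python3 st.py
python3 -m crank '[{"dx":0,"dy":0,"dz":0,"twist":4,"jaw":-1},{"dx":0,"dy":0,"dz":0,"twist":4,"jaw":-1}]' >/dev/null; python3 st.py
python3 -m crank '[{"dx":0,"dy":0,"dz":0,"twist":4,"jaw":-1},{"dx":0,"dy":0,"dz":0,"twist":4,"jaw":-1}]' >/dev/null; python3 st.py
python3 -m crank '[{"dx":0,"dy":0,"dz":0,"twist":4,"jaw":-1},{"dx":0,"dy":0,"dz":0,"twist":4,"jaw":-1}]' >/dev/null; python3 st.py
python3 -m crank '[{"dx":0,"dy":0,"dz":0,"twist":4,"jaw":-1},{"dx":0,"dy":0,"dz":0,"twist":4,"jaw":-1}]' >/dev/null; python3 st.py
python3 -m crank '[{"dx":0,"dy":0,"dz":0,"twist":4,"jaw":-1},{"dx":0,"dy":0,"dz":0,"twist":4,"jaw":-1}]' >/dev/null; python3 st.py
```

```text
16.7 [ 0.5068 -0.0154  0.1794] yaw 0.57 M [ 0.345 -0.13   0.487] F [ 0.8  2.8 -1.2] 0.0137 j6 -6.2 t6 0.25
16.95 [ 0.5068 -0.0154  0.1794] yaw 4.47 M [ 0.521  0.003 -0.012] F [ 0.2  3.8 -1.4] 0.0137 j6 -10.1 t6 -0.34
17.2 [ 0.5069 -0.0154  0.1794] yaw 8.41 M [ 0.6    0.087 -0.042] F [-0.1  3.7  0.1] 0.0137 j6 -14.0 t6 -0.413
17.45 [ 0.5069 -0.0154  0.1794] yaw 12.39 M [ 0.687  0.142 -0.177] F [-1.1  4.  -0.1] 0.0138 j6 -18.0 t6 -0.534
17.7 [ 0.507  -0.0154  0.1794] yaw 16.38 M [ 0.682  0.091 -0.096] F [ 0.1  4.2 -0.7] 0.0135 j6 -22.0 t6 -0.415
17.95 [ 0.507  -0.0154  0.1794] yaw 20.38 M [0.755 0.065 0.052] F [-1.1  3.3 -1.7] 0.0139 j6 -26.0 t6 -0.28
18.2 [ 0.5071 -0.0153  0.1794] yaw 24.39 M [ 0.692 -0.103  0.434] F [ 0.   4.6 -0.4] 0.014 j6 -30.0 t6 0.134
```

The click pattern on the way back looks shifted about 8° against the tool yaw, so the bar may have slipped in the jaws at the stop. I'll look before counting on.

```bash
python3 -m crank '[{"dx":0,"dy":0.6,"dz":0,"twist":4,"jaw":-1},{"dx":0,"dy":0.6,"dz":0,"twist":4,"jaw":-1}]' >/dev/null; python3 st.py
python3 -m crank '[{"dx":0,"dy":0,"dz":0,"twist":4,"jaw":-1},{"dx":0,"dy":0,"dz":0,"twist":4,"jaw":-1}]' >/dev/null; python3 look.py e1
python3 - <<'E'
from h import *
f=camera("top")["frame"];cv2.imwrite("pics/e1t.png",cv2.resize(f[140:230,210:320],None,fx=6,fy=6,interpolation=cv2.INTER_CUBIC))
f=camera("scene")["frame"][145:195,220:290];cv2.imwrite("pics/e1.png",cv2.resize(f,None,fx=10,fy=10,interpolation=cv2.INTER_CUBIC))
E
```

```text
18.45 [ 0.5071 -0.0153  0.1794] yaw 28.32 M [ 0.442 -0.091 -0.006] F [ 0.5  1.7 -0.9] 0.0139 j6 -33.9 t6 -0.311
18.7 [ 0.5071 -0.0153  0.1794] 32.31 [ 0.405 -0.056 -0.193] [ 0.8  1.9 -1.9] 0.0135 j6 -37.9
```

View pics/e1.png

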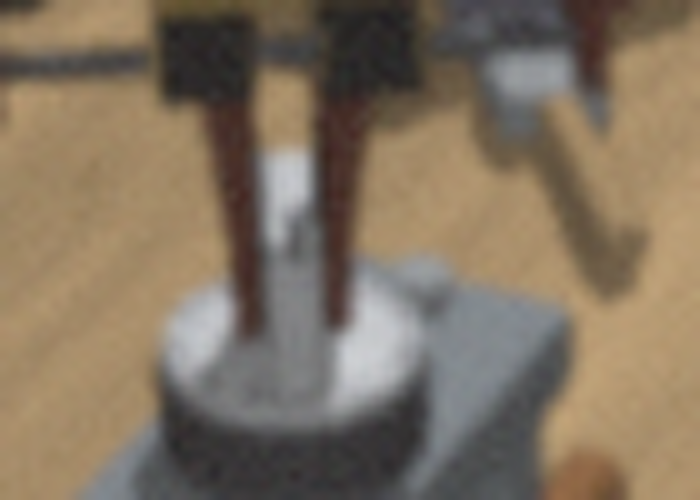

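View pics/e1t.png

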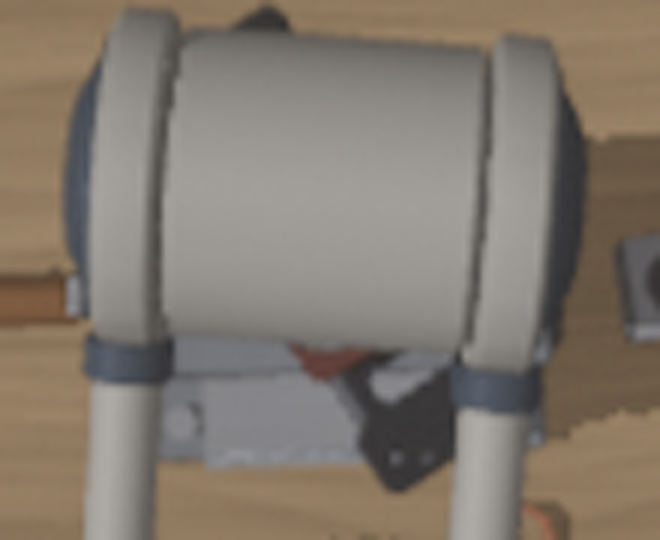

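```bash
python3 -m crank '[{"dx":0,"dy":0.3,"dz":0,"twist":4,"jaw":-1},{"dx":0,"dy":0.4,"dz":0,"twist":4,"jaw":-1}]' >/dev/null; python3 st.py
python3 -m crank '[{"dx":0,"dy":0,"dz":0,"twist":4,"jaw":-1},{"dx":0,"dy":0,"dz":0,"twist":4,"jaw":-1}]' >/dev/null; python3 st.py
python3 -m crank '[{"dx":0,"dy":0,"dz":0,"twist":4,"jaw":-1},{"dx":0,"dy":0,"dz":0,"twist":4,"jaw":-1}]' >/dev/null; python3 st.py
python3 -m crank '[{"dx":0,"dy":0,"dz":0,"twist":4,"jaw":-1},{"dx":0,"dy":0,"dz":0,"twist":4,"jaw":-1}]' >/dev/null; python3 st.py
python3 -m crank '[{"dx":0,"dy":0,"dz":0,"twist":4,"jaw":-1},{"dx":0,"dy":0,"dz":0,"twist":4,"jaw":-1}]' >/dev/null; python3 st.py
python3 -m crank '[{"dx":0,"dy":0,"dz":0,"twist":4,"jaw":-1},{"dx":0,"dy":0,"dz":0,"twist":4,"jaw":-1}]' >/dev/null; python3 st.py
python3 -m crank '[{"dx":0,"dy":0,"dz":0,"twist":4,"jaw":-1},{"dx":0,"dy":0,"dz":0,"twist":4,"jaw":-1}]' >/dev/null; python3 st.py
python3 -m crank '[{"dx":0,"dy":0,"dz":0,"twist":4,"jaw":-1},{"dx":0,"dy":0,"dz":0,"twist":4,"jaw":-1}]' >/dev/null; python3 st.py
```

```text
19.1 [ 0.5071 -0.0152  0.1794] yaw 36.38 M [-0.123 -0.119 -0.171] F [ 0.4 -0.7 -1.5] 0.0137 j6 -41.9 t6 -0.484
19.35 [ 0.5072 -0.0152  0.1794] yaw 40.35 M [-0.21  -0.242 -0.066] F [ 1.3 -1.2 -1.1] 0.0142 j6 -45.9 t6 -0.408
19.6 [ 0.5072 -0.0151  0.1794] yaw 44.34 M [-0.364 -0.284  0.056] F [ 2.3 -2.6 -2.5] 0.0142 j6 -49.9 t6 -0.279
19.85 [ 0.5073 -0.0151  0.1794] yaw 48.35 M [-0.527 -0.418  0.498] F [ 2.8 -3.2 -1.2] 0.0139 j6 -53.9 t6 0.125
20.1 [ 0.5073 -0.015   0.1794] yaw 52.32 M [-0.613 -0.452  0.043] F [ 3.8 -3.4 -2.8] 0.0137 j6 -57.8 t6 -0.314
20.35 [ 0.5072 -0.015   0.1794] yaw 56.31 M [-0.585 -0.48  -0.16 ] F [ 3.5 -4.2 -2.4] 0.0139 j6 -61.8 t6 -0.428
20.6 [ 0.5073 -0.015   0.1794] yaw 60.33 M [-0.586 -0.548  0.068] F [ 3.2 -3.6 -2.2] 0.0137 j6 -65.8 t6 -0.17
20.85 [ 0.5073 -0.0149  0.1794] yaw 64.34 M [-0.576 -0.563  0.083] F [ 3.4 -4.  -2.3] 0.0138 j6 -69.8 t6 -0.197
```

```bash
python3 -m crank '[{"dx":0,"dy":-0.5,"dz":0,"twist":4,"jaw":-1},{"dx":0.4,"dy":-1,"dz":0,"twist":4,"jaw":-1}]' >/dev/null; python3 st.py
python3 -m crank '[{"dx":0,"dy":0,"dz":0,"twist":4,"jaw":-1},{"dx":0,"dy":0,"dz":0,"twist":4,"jaw":-1}]' >/dev/null; python3 st.py
python3 -m crank '[{"dx":0,"dy":0,"dz":0,"twist":2,"jaw":-1},{"dx":0,"dy":0,"dz":0,"twist":2,"jaw":-1}]' >/dev/null; python3 st.py
python3 - <<'E'
from h import *
f=camera("scene")["frame"][145:195,220:290];cv2.imwrite("pics/e2.png",cv2.resize(f,None,fx=10,fy=10,interpolation=cv2.INTER_CUBIC))
E
```

```text
21.1 [ 0.5073 -0.0149  0.1794] yaw 68.39 M [ 0.236 -0.179  0.056] F [ 0.   1.6 -1.4] 0.0139 j6 -73.9 t6 -0.202
21.35 [ 0.5074 -0.0149  0.1794] yaw 72.41 M [ 0.225 -0.376  0.378] F [ 2.7  1.5 -1.3] 0.0141 j6 -78.0 t6 0.06
21.6 [ 0.5074 -0.0149  0.1794] yaw 74.53 M [ 0.59  -0.375  0.318] F [ 1.3  3.3 -2.2] 0.0136 j6 -80.1 t6 0.165
```

View pics/e2.png

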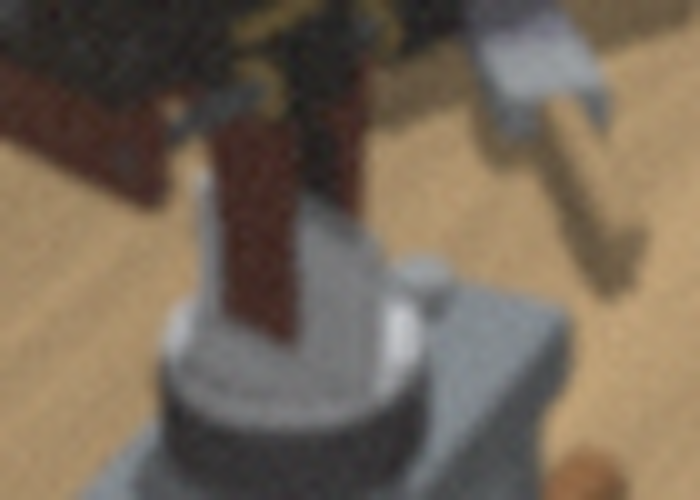

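```bash
python3 -m crank '[{"dx":0,"dy":0.4,"dz":0,"twist":2,"jaw":-1},{"dx":0,"dy":0.4,"dz":0,"twist":2,"jaw":-1},{"dx":0,"dy":0.4,"dz":0,"twist":2,"jaw":-1}]' >/dev/null; python3 st.py
python3 -m crank '[{"dx":0,"dy":0.4,"dz":0,"twist":1,"jaw":-1},{"dx":0,"dy":0.4,"dz":0,"twist":1,"jaw":-1}]' >/dev/null; python3 st.py
```

```text
22.02 [ 0.5074 -0.0149  0.1794] yaw 76.52 M [ 0.857 -0.235 -0.06 ] F [ 0.9  4.9 -1.3] 0.0139 j6 -82.1 t6 0.011
22.27 [ 0.5074 -0.0149  0.1794] yaw 77.51 M [ 0.657 -0.133 -0.141] F [ 0.6  3.4 -1.3] 0.0138 j6 -83.0 t6 -0.237
```

Torque crosses zero near yaw 76–76.5, which is the third click. I'll release there, lift straight up and check the bar.

```bash
python3 -m crank '[{"dx":0,"dy":-0.6,"dz":0,"twist":-1,"jaw":-1},{"dx":0,"dy":-0.8,"dz":0,"twist":-1,"jaw":-0.6},{"dx":0,"dy":-0.8,"dz":0,"twist":-1,"jaw":-0.3},{"dx":0,"dy":-0.8,"dz":0,"twist":-1,"jaw":0},{"dx":0,"dy":-0.8,"dz":0,"twist":-1,"jaw":0},{"dx":0,"dy":-0.8,"dz":0,"twist":-1,"jaw":0},{"dx":0,"dy":-0.8,"dz":0,"twist":-1,"jaw":0}]' >/dev/null; python3 st.py
python3 -m crank '[{"dx":0,"dy":0,"dz":15,"twist":0,"jaw":0},{"dx":0,"dy":0,"dz":35,"twist":0,"jaw":0},{"dx":0,"dy":0,"dz":60,"twist":0,"jaw":0},{"dx":0,"dy":0,"dz":90,"twist":0,"jaw":0},{"dx":-20,"dy":0,"dz":120,"twist":0,"jaw":0},{"dx":-60,"dy":30,"dz":120,"twist":0,"jaw":0},{"dx":-90,"dy":80,"dz":120,"twist":0,"jaw":0},{"dx":-120,"dy":130,"dz":120,"twist":0,"jaw":0},{"dx":-130,"dy":190,"dz":120,"twist":0,"jaw":0},{"dx":-130,"dy":240,"dz":120,"twist":0,"jaw":0},{"dx":-130,"dy":240,"dz":120,"twist":0,"jaw":0},{"dx":-130,"dy":240,"dz":120,"twist":0,"jaw":0}]'
python3 - <<'E'
from h import *
for n in("scene","top"): cv2.imwrite(f"pics/{n}9.png",camera(n)["frame"])
a=cv2.imread("pics/top9.png")[155:220,225:305]; b=cv2.imread("pics/scene9.png")[155:215,220:290]
cv2.imwrite("pics/ztop9.png",cv2.resize(a,None,fx=9,fy=9,interpolation=cv2.INTER_CUBIC))
cv2.imwrite("pics/zsc9.png",cv2.resize(b,None,fx=9,fy=9,interpolation=cv2.INTER_CUBIC))
E
```

```text
23.15 [ 0.5075 -0.0156  0.1794] yaw 76.52 M [-0.008  0.098  0.048] F [0.1 0.3 1. ] 0.0442 j6 -82.1 t6 -0.0
t: 24.65
tool_pos: [0.3775, 0.2242, 0.3003]
orientation: [[0.001, 0.233, 0.973], [-0.0, 0.973, -0.233], [-1.0, 0.0, 0.001]]
contact_force: [0.5, -0.1, 0.3]
opening: 0.0438
```

View pics/ztop9.png

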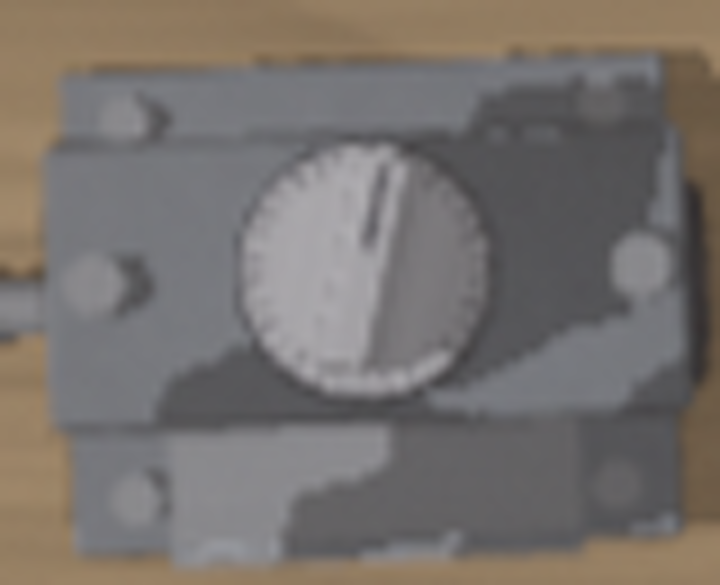

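View pics/zsc9.png

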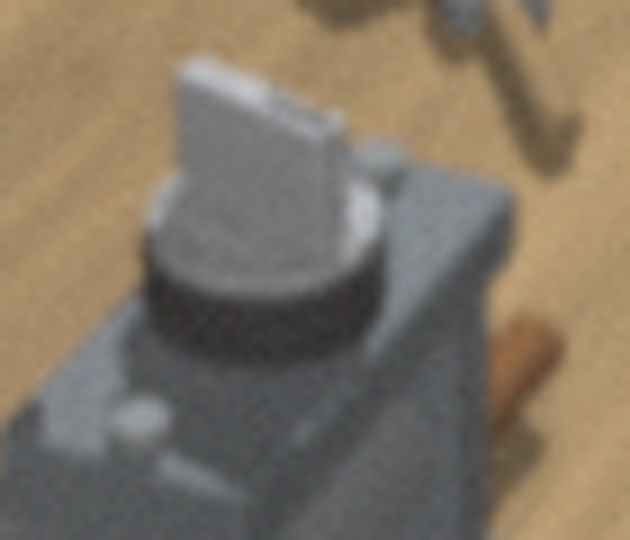

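View pics/top9.png

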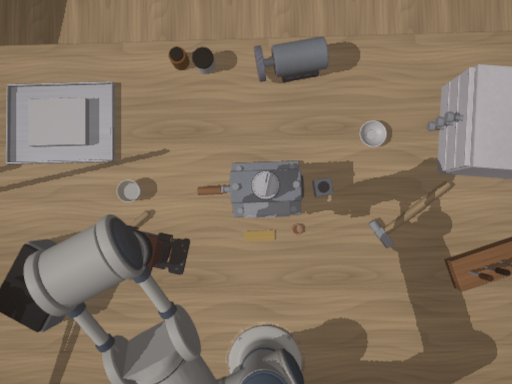

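The dial now reads roughly 17° clockwise of its start, where I expected 24° (4 on, 3 back). I'll measure both images more carefully before trusting either number.

```bash
python3 - <<'E'
from h import *
t=camera("top");s=camera("scene")
Q=lambda x,y,z:ray(s,220+(x-4)/9,155+(y-4)/9,z)*1000
for pr in([(178,75),(325,138)],[(205,57),(345,115)]):
    a,b=Q(*pr[0],.238),Q(*pr[1],.238);d=b-a;print("scene final",np.degrees(np.arctan2(d[1],d[0])),np.linalg.norm(d))
# top: shade boundary between lit top/disc and shaded side, and groove dark pixels
for n in("top0","top9"):
    g=cv2.cvtColor(cv2.imread(f"pics/{n}.png"),cv2.COLOR_BGR2GRAY).astype(float)
    print(n);print(g[168:200,252:282].astype(int) if n=="x" else "")
    # strongest horizontal negative gradient per row (bright -> shaded), subpixel
    P=[];
    for v in range(174,194):
        r=g[v,258:276];d=r[:-1]-r[1:]
        i=np.argmax(d[2:-2])+2
        den=d[i-1]-2*d[i]+d[i+1];o=0.5*(d[i-1]-d[i+1])/den if den else 0
        P.append(ray(t,258+i+.5+o,v,.238)*1000)
    P=np.array(P)
    vx,vy,x0,y0=cv2.fitLine(P[:,:2].astype(np.float32),cv2.DIST_HUBER,0,.01,.01).ravel()
    if vx<0:vx,vy=-vx,-vy
    print(np.degrees(np.arctan2(vy,vx)),x0,y0); print(P[:,1].round(1))
    # groove
    sub=g[168:186,258:276]
    z=cv2.resize(sub,None,fx=16,fy=16,interpolation=cv2.INTER_CUBIC)
E
python3 - <<'E'
import cv2,numpy as np
L=[cv2.resize(cv2.imread(f"pics/{n}.png")[168:202,250:282],None,fx=12,fy=12,interpolation=cv2.INTER_CUBIC) for n in("top0","top9")]
cv2.imwrite("pics/cmpT.png",np.hstack(L))
E
```

```text
scene final -12.455496645268036 56.66187723216342
scene final -11.863237540728084 53.68298976203595
top0

19.130928 504.61298 -16.453867
[ -8.5  -8.9  -9.7  -9.9 -10.2 -10.3 -10.4 -10.6 -11.2 -19.8 -19.9 -20.
 -20.  -19.9 -19.9 -20.3 -21.7 -21.8 -22.  -22. ]
top9

-1.5640278 505.58676 -16.16579
[-17.4 -16.7 -15.5 -15.3 -15.  -14.5 -13.6 -12.8 -20.5 -20.1 -19.6 -18.
 -17.6 -17.4 -17.2 -16.8 -15.2 -14.7 -14.6 -14.4]
```

View pics/cmpT.png

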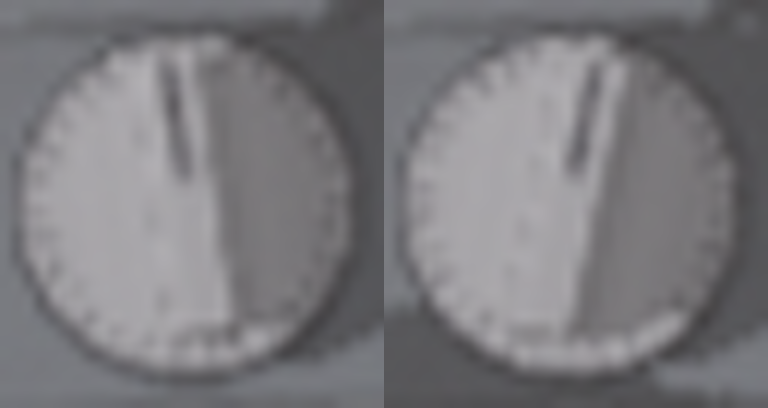

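Run:
```python
from h import *
t=camera("top");s=camera("scene")
cv2.imwrite("pics/top10.png",t["frame"]);cv2.imwrite("pics/scene10.png",s["frame"])
# groove: per-row dark minimum (subpixel) near the line
def groove(n,u0,u1):
    g=cv2.cvtColor(cv2.imread(f"pics/{n}.png"),cv2.COLOR_BGR2GRAY).astype(float);P=[]
    for v in range(173,182):
        r=g[v,u0:u1]; w=np.clip(r.max()-r-8,0,None)
        P.append(ray(t,u0+(w*np.arange(len(r))).sum()/w.sum(),v,.238)[:2]*1000)
    P=np.array(P); k=np.polyfit(P[:,0],P[:,1],1);return np.degrees(np.arctan(k[0])),np.abs(np.polyval(k,P[:,0])-P[:,1]).max()
print("groove",groove("top0",261,267),groove("top9",263,270),groove("top10",263,270))
# edge lit/shaded: per-row half-level crossing
def edge(n,lo,hi,sl):
    g=cv2.GaussianBlur(cv2.cvtColor(cv2.imread(f"pics/{n}.png"),cv2.COLOR_BGR2GRAY),(3,3),0).astype(float);P=[]
    for v in range(184,194):
        uc=sl(v);us=np.arange(int(uc)-4,int(uc)+5);r=g[v,us];L=(r.max()+r.min())/2
        i=[j for j in range(len(r)-1) if r[j]>=L>r[j+1]][-1]
        P.append(ray(t,us[i]+(r[i]-L)/(r[i]-r[i+1]),v,.238)[:2]*1000)
    P=np.array(P);k=np.polyfit(P[:,0],P[:,1],1);return np.degrees(np.arctan(k[0])),np.abs(np.polyval(k,P[:,0])-P[:,1]).max()
print("edge",edge("top0",0,0,lambda v:268+(v-184)*.12),edge("top9",0,0,lambda v:268-(v-184)*.17))
```

```text
groove (np.float64(1.31521958163666), np.float64(0.695280568773871)) (np.float64(-3.52536467846136), np.float64(0.596984586557646)) (np.float64(-3.615465886799338), np.float64(0.6125193762119991))
edge (np.float64(6.661670180495221), np.float64(0.6679616690727102)) (np.float64(-13.087301522212877), np.float64(0.31541507019789883))
```

The edge in the top view gives 6.7° before and -13.1° now. The scene view gives about 7° and -12.2°. So the dial sits about 20° clockwise of its start, which fits one click (24°) given friction in the click and the ±2° measuring error. Zero click turned would read 0° and two would read 48°, so both are ruled out. The loose things are at the same pixels as before (strip (260,236), block (323,187), hammer (381,233), dish (373,133), cup (129,190)). I'm handing in.

```bash
python3 st.py; python3 -c "
from bench import close_job;print(close_job())"
```

```text
24.95 [0.3778 0.2236 0.2997] yaw 76.42 M [ 0.009  0.02  -0.032] F [-0.2 -0.7 -0.2] 0.0439 j6 -50.2 t6 -0.003
the job is handed in; nothing more can be done
None
```

I turned the dial clockwise to its stop, then back counter-clockwise three clicks, let go, moved the arm clear and handed the job in at about 25 s.

**Stop:** It came 4 clicks from the start. The torque there read 0.50–0.64 N m, against peaks of about 0.2 in the clockwise resistance of ordinary clicks. I drove the tool only about 4° past the stop's nominal angle.

**Turning back:** I counted the three clicks from the repeating torque pattern and released where the torque was about zero.

**Last checks:**
- **Released:** The wrist force was about zero after release and the gripper is well clear.
- **Loose things:** The strip, block, hammer, dish and cup are at the same picture positions as before. The brush was partly hidden by the arm in the last picture and the ring partly shadowed in the first, so I did not compare those two. The arm felt no contact while crossing the bench.

**What disagreed:**
- **Dial angle:** It measured about 20° clockwise of its start, not the exact 24° that 4 on and 3 back should give. The click angles also differed by about 4° between the two turning directions. I put both down to friction or play. The result fits only the intended click; the neighbouring ones would read 0° or 48°.
- **Torque swings:** As each click went over, the torque swung back to as much as 0.5 N m, more than the 0.2 N m described. I did not explain this.
- **Fingertip height:** The fingertips sat about 30–40 mm higher than described relative to the reported tool point. I set the grip height from the pictures instead.

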